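# Lock one ratchet clamp, release the other

## Task

Two ratchet clamps with scissor handles hold glued sample boards on the bench: one stands open around a fresh board, the other has been locked until its board cured. First squeeze the open clamp's handles together until its ratchet catches and it stays locked on its board by itself; then release the other clamp by pressing its thumb disc down, sideways to the closing motion, so that its teeth let go and it springs wide open. Leave both boards standing in their slots and do not disturb the other things.

Things in the scene. Friction and masses are not known exactly. Their poses are not given: they have to be found in the camera images.
- fresh: Bench clamp that stands open at the start, a freshly glued board in its slot. Fixed base 150 x 90 x 10 mm with level steel scissor tongs, bars' mid-plane 60 mm above the table. Origin: on the table under the vertical pivot; +x to the jaws (reach 80 mm), -x to the handles (reach 145 mm, free underneath). Fixed handle on the -y side, ending in a ring; moving handle on the +y side, ending in a solid round thumb disc.
- fresh_arm (a joint): closing angle of its moving handle, rad: 0 sprung open, 0.25 caught on the first tooth, 0.32 on the second (either will do), 0.355 the stop. It grows as the handle goes towards the base's -y. A spring opens it; squeezing it over a tooth takes 8 to 16 N at the bars and must go about 0.02 beyond that tooth's value.
- fresh_moving_bar (a point): point at mid-height of the moving handle's bar (9 wide, 8 mm high), 71 mm from the pivot: the place to squeeze. Its x runs along the bar to the pivot. Here the outer faces of the two bars are 55 mm apart when open, 37 on the first tooth, 32 on the second, 30 at the stop.
- fresh_fixed_bar (a point): the matching point at mid-height of the fixed handle's bar (9 wide, 8 mm high), 71 mm from the pivot, axes as the base. It does not move.
- fresh_rack (a point): middle of the top of the ratchet's rack bar (12 mm along x, 38 mm along y), 74.5 mm above the table, which reaches from the fixed handle over the moving one; two teeth hang from it and a tooth on the moving handle hooks behind them.
- fresh_thumb (a point): centre of the thumb disc's top face (32 mm across, 8 thick), 64 mm above the table, 128 mm from the pivot. It springs down up to 12 mm (6 N at 5 mm, 13 N at the stop); from 5 mm down the teeth are clear and the handle can swing out to the base's +y, 32 to 41 mm at the disc. A pressing finger's friction may hold it: press down and move outwards about 30 mm, then lift.
- fresh_board: loose glued sample board, 60 x 12 x 90 mm, one ply brown fibreboard and one ply wood, standing on edge in the 12 mm deep slot of that clamp's base, between the jaws, 58 mm from the pivot. Origin: centre of its underside, 10 mm above the table; its z is up, its x along the clamp's x.
- fresh_slot (a point): middle of the floor of that clamp's board slot, 58 mm from the pivot, 10 mm above the table, axes as the base.
- fresh_pad: round rubber pad on the moving jaw, 18 mm across, on a soft spring (up to 10 mm travel); it presses on the board when the clamp is locked. Origin: near the slot's middle, at table height; moves with the jaw.
- cured: The other bench clamp of the same make, which at the start is locked shut on its board, on the second tooth. Fixed base 150 x 90 x 10 mm with level steel scissor tongs, bars' mid-plane 60 mm above the table. Origin: on the table under the vertical pivot; +x to the jaws (reach 80 mm), -x to the handles (reach 145 mm, free underneath). Fixed handle on the -y side, ending in a ring; moving handle on the +y side, ending in a solid round thumb disc.
- cured_arm (a joint): closing angle of its moving handle, rad: 0 sprung open, 0.25 caught on the first tooth, 0.32 on the second (either will do), 0.355 the stop. It grows as the handle goes towards the base's -y. A spring opens it; squeezing it over a tooth takes 8 to 16 N at the bars and must go about 0.02 beyond that tooth's value.
- cured_moving_bar (a point): point at mid-height of the moving handle's bar (9 wide, 8 mm high), 71 mm from the pivot: the place to squeeze. Its x runs along the bar to the pivot. Here the outer faces of the two bars are 55 mm apart when open, 37 on the first tooth, 32 on the second, 30 at the stop.
- cured_rack (a point): middle of the top of the ratchet's rack bar (12 mm along x, 38 mm along y), 74.5 mm above the table, which reaches from the fixed handle over the moving one; two teeth hang from it and a tooth on the moving handle hooks behind them.
- cured_thumb (a point): centre of the thumb disc's top face (32 mm across, 8 thick), 64 mm above the table, 128 mm from the pivot. It springs down up to 12 mm (6 N at 5 mm, 13 N at the stop); from 5 mm down the teeth are clear and the handle can swing out to the base's +y, 32 to 41 mm at the disc. A pressing finger's friction may hold it: press down and move outwards about 30 mm, then lift.
- cured_board: loose glued sample board, 60 x 12 x 90 mm, one ply brown fibreboard and one ply wood, standing on edge in the 12 mm deep slot of that clamp's base, between the jaws, 58 mm from the pivot. Origin: centre of its underside, 10 mm above the table; its z is up, its x along the clamp's x.
- cured_slot (a point): middle of the floor of that clamp's board slot, 58 mm from the pivot, 10 mm above the table, axes as the base.
- beaker: Steel beaker 84 mm across, 85 mm high, at the far side between the clamps. Bystander, to be left alone. Origin: centre of its underside.
- spatula: Spatula 190 mm long lying on the table between the handles of the clamps. Bystander, to be left alone. Origin: as it lies, on the table.
- flask: White plastic bottle, 60 mm across, 150 mm high, to the right. Bystander, to be left alone. Origin: centre of its underside.
- brush: Brush 170 mm long lying to the right. Bystander, to be left alone. Origin: as it lies, on the table.
- spare_board: Spare board 120 x 80 x 12 mm lying to the left. Bystander, to be left alone. Origin: centre of its underside.
- jar: Grey jar, 64 mm across, 80 mm high, to the left. Bystander, to be left alone. Origin: centre of its underside.
- dish: White ceramic bowl 100 mm across, 30 mm high, between the clamps. Bystander, to be left alone. Origin: centre of its underside.

How it is judged:
By the outcome, as a careful person would: the job done as asked, in the order asked, and still so for the second after the job is handed in, with the robot touching nothing.
It also fails if it takes over 50 s, if anything falls off the work surface, if the arm or the gripper's body presses on something with over 40 N, if the wrist force passes 120 N, or if a joint passes its speed limit or range.

## Robot

A 6-joint arm with a two-finger parallel gripper is mounted at the origin on the work surface. World frame = base frame: x ahead of the robot, y to its left, z up, the work surface at z = 0. Lengths are in m, angles in rad, forces in N, time in s.
With the tool pointing down it reaches from about 0.225 to 0.875 m from the base axis. Payload 3.4 kg.
Tool frame: the origin (TCP) lies midway between the tips of the shut fingers; the grasp point (between the pads) lies 19 mm behind it (manip.pinch_z is the z of the grasp point in the tool frame, in m); z points along the fingers, x is the direction in which the jaws open and shut, and the axes are right-handed (so a half turn about z gives the same grasp; the last joint's range is limited). The gripper opens to 85 mm and grips with 20 to 120 N. Pads are 22 mm wide; open, the fingers measure 114 mm over their backs; the gripper's body (76 mm by 85 mm) begins 54 mm behind the grasp point. The pads swing forward as they close: fully open they stand 13 mm farther back than shut.
Start: joints at [-1.414, 0.276, 1.505, -0, 1.361, -0.121], TCP at [0.158, -0.553, 0.231] pointing down, gripper open.
Joint ranges: [-2.89, 2.89], [-0.75, 2.08], [0.22, 2.7], [-1.18, 4.32], [0.11, 2.71], [-2.7, 2.7]. Speed limits (rad/s): [2.57, 2.57, 3.14, 3.14, 3.14, 3.14].

## Interface

Orientations are given as a unit quaternion [w, x, y, z].
In Python, from rig import manip gives the robot as it stands. The module is installed in compiled form; this text tells all that it offers.
- The arm moves only by the tool drive_tool, never from a script. Its argument "steps" is a list of rows, each a list of 5 numbers: the shift along the tool's x, y, z in mm, then the turn about the tool's z in rad, then the gripper command: -1 is shut, 1 is fully open, values between are in proportion. A call has 1 to 5 rows; each row is the pose to reach, as a shift and turn from the pose measured when the call began, along the tool's axes at that moment; what a row does not reach only later rows make up. A row lasts 1/10 s, in which the tool goes at most 50 mm and 8.59 degrees, less where a joint would pass 70% of its speed; a pose out of reach is approached as far as the arm can. A call with a gripper value outside its range is refused whole. The fingers move at their own pace and stop on an object; "squeeze" is the grip in N (left out, the last holds). Time passes only in rows, so rows that repeat a pose let the fingers close. It gives the time, the measured TCP pose, the force and the opening at its end, in the units of the state.
- manip.get_state(): the state, without advancing time (a new reading comes with each control period).
- manip.get_image(name): name is "scene" or "top"; returns the picture (384x512x3 uint8, blue, green, red); there is no depth.
- manip.get_calibration(name): a dict with "camera_matrix" (3x3 intrinsics, pixels), "rvec" (rotation vector, rad) and "tvec" (3), from world to camera coordinates, as OpenCV has them. Camera axes: x right, y down, z forward; pixel columns grow to the right and rows downward; lengths in m; the calibration is good to about 2 mm. A picture is of the moment at which its call begins. get_calibration takes no time and is no camera call.
- manip.sign_off(): hands the job in, once; it reports no verdict.
Trained networks look in the newest picture that a camera, given by its name, has taken for a name from the list of things; names that differ only in an ending like _2 or _b are one class to them, and where a whole thing is asked for, a point or a joint stands for the part that bears it (a point fixed in the world has none). Each returns a list of dicts, best first, with "conf" (0 to 1); they miss things now and then, are a little off and sometimes report something else, mostly with a low value. They report only what shows in the picture. A call takes as long as a camera call.
- manip.masks_of(camera, name): "pixels" (384x512 bool, what is visible of it) and "location" ([column, row] in pixels, amid what is visible of it).
The state is a dict: "clock": time; "qpos": joint angles; "qd": joint speeds; "effort": joint torques, N m; "position": TCP position; "ee_rot": TCP orientation; "contact_force": force on the tool from outside, world axes, zero at the start; "moment": the same for the moment, N m; "width": finger opening in m.
Only numpy, scipy, OpenCV 4.12 (cv2) and the standard library are available. Lean on these libraries where they do the work, as an engineer would, in place of code of your own. Each camera call takes 0.05 s, during which the arm holds its last target.

## Working session

There is one attempt and no reset: what is moved stays moved. The work goes in short steps, Python scripts to look and compute and a tool call to move; the robot and the scene stay as the last step left them, time stands still between calls to the robot, and variables do not carry over. Pictures are saved under pics/ and viewed, and the job is handed in when it is done.

Besides the shell and the picture viewer there is one more tool, called after "Call:" by a JSON object that holds its "name" and its "arguments", one argument or row to a line. drive_tool: Moves the arm, as the interface text tells. Its arguments: {"type":"object","properties":{"steps":{"type":"array","items":{"type":"array","items":{"type":"number"}}},"squeeze":{"type":"number"}},"required":["steps"]}

```bash
mkdir -p pics; cat > h.py <<'E'
import numpy as np, cv2
from rig import manip
def cal(n):
    c=manip.get_calibration(n); K=np.array(c["camera_matrix"],float); R=cv2.Rodrigues(np.array(c["rvec"],float))[0]; t=np.array(c["tvec"],float).reshape(3)
    return K,R,t
def back(n,px,z):
    K,R,t=cal(n); d=R.T@np.linalg.solve(K,[px[0],px[1],1.0]); o=-R.T@t
    return o+d*(z-o[2])/d[2]
def proj(n,P):
    K,R,t=cal(n); p=(R@np.atleast_2d(P).T).T+t; p=p@K.T; return p[:,:2]/p[:,2:]
E
python3 - <<'E'
from h import *
for n in ["scene","top"]:
    im=manip.get_image(n); cv2.imwrite(f"pics/{n}0.png",im); cv2.imwrite(f"pics/{n}0b.png",cv2.resize(im,(800,600),interpolation=cv2.INTER_CUBIC))
    K,R,t=cal(n); print(n,K.tolist(),(-R.T@t).round(3))
for nm in ["fresh","fresh_thumb","fresh_rack","fresh_moving_bar","fresh_fixed_bar","fresh_board","cured","cured_thumb","cured_rack","cured_board"]:
    r=manip.masks_of("top",nm); print(nm,[(round(a["conf"],2),np.round(a["location"],1).tolist(),int(a["pixels"].sum())) for a in r][:3])
s=manip.get_state(); print(s)
print(manip.pinch_z)
E
```

```text
scene [[486.3727461086721, 0.0, 260.23592608049466], [0.0, 486.3727461086721, 188.7443595411256], [0.0, 0.0, 1.0]] [ 1.461 -0.329  1.13 ]
top [[397.7902090745203, 0.0, 258.8366787463114], [0.0, 397.7902090745203, 188.25700331262863], [0.0, 0.0, 1.0]] [0.432 0.025 1.136]
fresh [(0.73, [343.7, 192.9], 1927)]
fresh_thumb [(0.54, [206.0, 197.5], 1894), (0.53, [347.8, 230.7], 218)]
fresh_rack [(0.75, [345.5, 193.7], 1974), (0.64, [206.0, 200.1], 1942)]
fresh_moving_bar [(0.59, [345.2, 229.7], 246), (0.39, [404.6, 248.2], 719)]
fresh_fixed_bar [(0.66, [347.7, 193.6], 2023)]
fresh_board [(0.45, [341.8, 168.3], 199)]
cured [(0.78, [206.7, 199.6], 1924), (0.67, [344.4, 193.0], 1782), (0.58, [196.4, 178.2], 135)]
cured_thumb [(0.62, [202.9, 238.3], 199)]
cured_rack [(0.66, [114.7, 191.8], 1142), (0.58, [207.5, 200.1], 1874)]
cured_board [(0.72, [197.2, 174.5], 154), (0.32, [344.9, 195.6], 1900)]
{'clock': 0.6, 'qpos': array([-1.41397313e+00,  2.75850454e-01,  1.50490327e+00,  5.82629294e-06,
        1.36070310e+00, -1.21027548e-01]), 'qd': array([-0.00126052, -0.0010783 , -0.00073162, -0.00178919,  0.00159208,
        0.00055017]), 'effort': array([-2.14938322e-03, -4.16393530e+01, -2.45984960e+01, -3.49599768e-04,
        3.37047813e-04,  2.85331652e-07]), 'position': array([ 0.15770206, -0.55297787,  0.23135499]), 'ee_rot': array([ 4.51053932e-05,  7.98213092e-01, -6.02375178e-01,  5.08529484e-05]), 'contact_force': array([-0.32158923,  0.47612685,  0.08392109]), 'moment': array([ 0.02171864, -0.02868972, -0.01242356]), 'width': 0.08533527266026598}
-0.0187
```

View pics/scene0b.png

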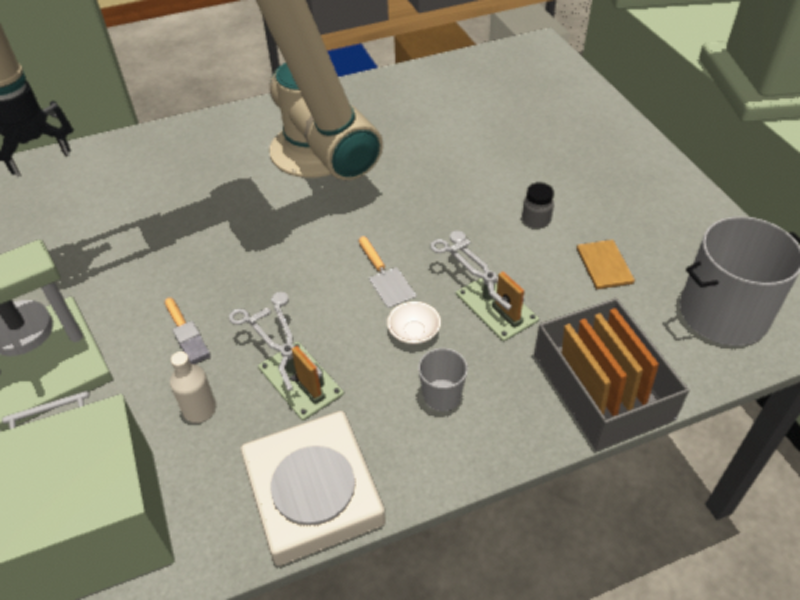

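View pics/top0b.png

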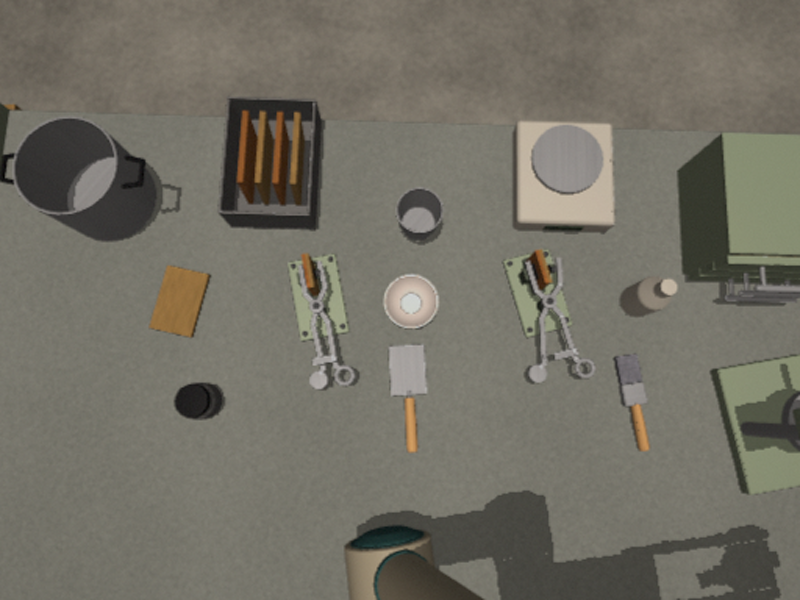

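```bash
python3 - <<'E'
import cv2
im=cv2.imread("pics/top0.png")
a=im[135:285,150:420]; cv2.imwrite("pics/topcrop.png",cv2.resize(a,None,fx=2.96,fy=2.96,interpolation=cv2.INTER_CUBIC)[:600])
a=im[150:255,300:400]; cv2.imwrite("pics/topF.png",cv2.resize(a,None,fx=5.5,fy=5.5,interpolation=cv2.INTER_CUBIC))
a=im[150:255,160:260]; cv2.imwrite("pics/topC.png",cv2.resize(a,None,fx=5.5,fy=5.5,interpolation=cv2.INTER_CUBIC))
E
```

```text
(no output)
```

View pics/topF.png

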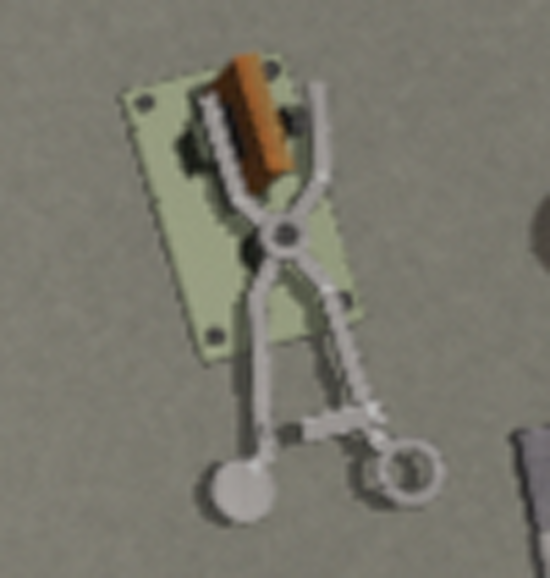

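View pics/topC.png

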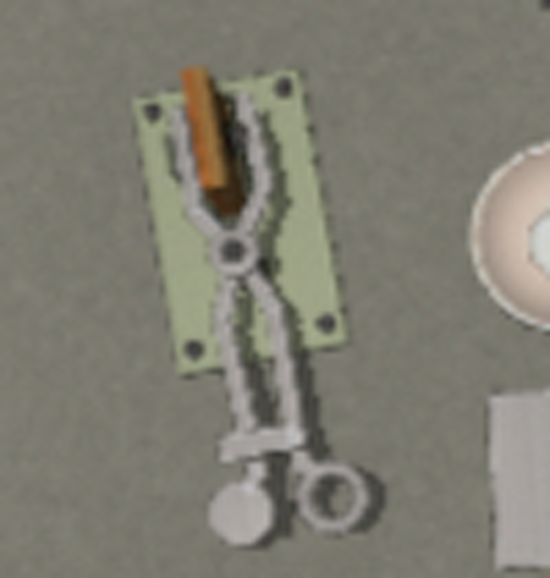

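```bash
python3 - <<'E'
from h import *
def px(x,y,ox,oy=150): return ((x+.5)/5.5-.5+ox,(y+.5)/5.5-.5+oy)
for nm,ox,pv,th,ring,cor in [("fresh",300,(286,234),(242,491),(411,472),[(122,95),(362,315),(204,362)]),("cured",160,(233,251),(241,513),(334,497),[(135,100),(297,70),(345,345),(180,374)])]:
    P=back("top",px(*pv,ox),.064); T=back("top",px(*th,ox),.064); Rg=back("top",px(*ring,ox),.064)
    print(nm,"pivot",P.round(4),"thumb",T.round(4),np.linalg.norm(T-P).round(4),"ring",Rg.round(4),np.linalg.norm(Rg-P).round(4))
    C=[back("top",px(*c,ox),.01) for c in cor]
    print(np.round(C,4).tolist())
    for i in range(len(C)):
        d=C[i]-C[i-1]; print("  edge",np.linalg.norm(d).round(4),np.degrees(np.arctan2(d[1],d[0])).round(1))
    d=P-T; print(" thumb->pivot yaw",np.degrees(np.arctan2(d[1],d[0]))," ring",np.degrees(np.arctan2(*(P-Rg)[[1,0]])))
E
```

```text
fresh pivot [ 0.6171 -0.2326  0.064 ] thumb [ 0.4894 -0.2096  0.064 ] 0.1298 ring [ 0.501  -0.2923  0.064 ] 0.1306
[[0.6983, -0.1597, 0.01], [0.5849, -0.2846, 0.01], [0.558, -0.2023, 0.01]]
  edge 0.1466 16.9
  edge 0.1687 -132.2
  edge 0.0866 108.1
 thumb->pivot yaw -10.220607443463548  ring 27.217276530940186
cured pivot [0.5965 0.1758 0.064 ] thumb [0.4681 0.1652 0.064 ] 0.1289 ring [0.4771 0.1204 0.064 ] 0.1317
[[0.6836, 0.2392, 0.01], [0.7024, 0.1548, 0.01], [0.5574, 0.1231, 0.01], [0.5399, 0.2073, 0.01]]
  edge 0.1472 12.5
  edge 0.0865 -77.5
  edge 0.1485 -167.7
  edge 0.086 101.7
 thumb->pivot yaw 4.746791785163815  ring 24.882464107356583
```

```bash
cat >> h.py <<'E'
def rect(n,im,o,yaw,z,xr,yr,s):
    # rows: +x up, columns: +y left ; s px per m
    W=int((yr[1]-yr[0])*s);H=int((xr[1]-xr[0])*s)
    c,si=np.cos(yaw),np.sin(yaw)
    def w(u,v):
        x=xr[1]-v/s; y=yr[1]-u/s
        return [o[0]+c*x-si*y,o[1]+si*x+c*y,z]
    q=np.float32([[0,0],[W,0],[W,H],[0,H]])
    p=proj(n,np.array([w(*a) for a in q])).astype(np.float32)
    return cv2.warpPerspective(im,cv2.getPerspectiveTransform(p,q),(W,H),flags=cv2.INTER_CUBIC)
def grid(im,xr,yr,s):
    im=im.copy()
    for k in range(int(np.ceil(xr[0]*100)),int(xr[1]*100)+1):
        v=int((xr[1]-k/100)*s); cv2.line(im,(0,v),(im.shape[1],v),(255,255,0) if k else (0,0,255),1)
    for k in range(int(np.ceil(yr[0]*100)),int(yr[1]*100)+1):
        u=int((yr[1]-k/100)*s); cv2.line(im,(u,0),(u,im.shape[0]),(255,255,0) if k else (0,0,255),1)
    return im
E
python3 - <<'E'
from h import *
xr=(-.15,.0);yr=(-.065,.065);s=3000
for nm,o,yaw in [("F",(.6171,-.2326),np.radians(17)),("C",(.5965,.1758),np.radians(12.2))]:
    ims=[]
    for n in ["top","scene"]:
        im=cv2.imread(f"pics/{n}0.png"); ims.append(grid(rect(n,im,o,yaw,.064,xr,yr,s),xr,yr,s))
    cv2.imwrite(f"pics/r{nm}.png",np.hstack(ims))
xr=(-.06,.11);yr=(-.055,.055)
ims=[]
for nm,o,yaw in [("F",(.6171,-.2326),np.radians(17)),("C",(.5965,.1758),np.radians(12.2))]:
    im=cv2.imread(f"pics/top0.png"); ims.append(grid(rect("top",im,o,yaw,.010,xr,yr,s),xr,yr,s))
cv2.imwrite("pics/rbase.png",np.hstack(ims))
E
```

```text
(no output)
```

View pics/rF.png

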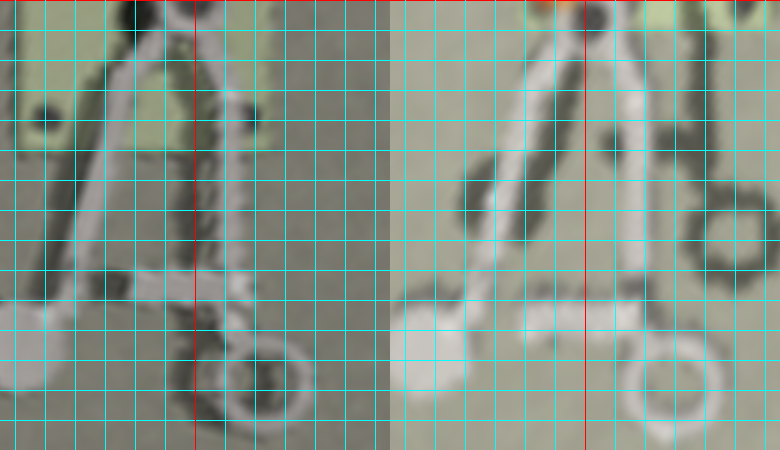

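View pics/rC.png

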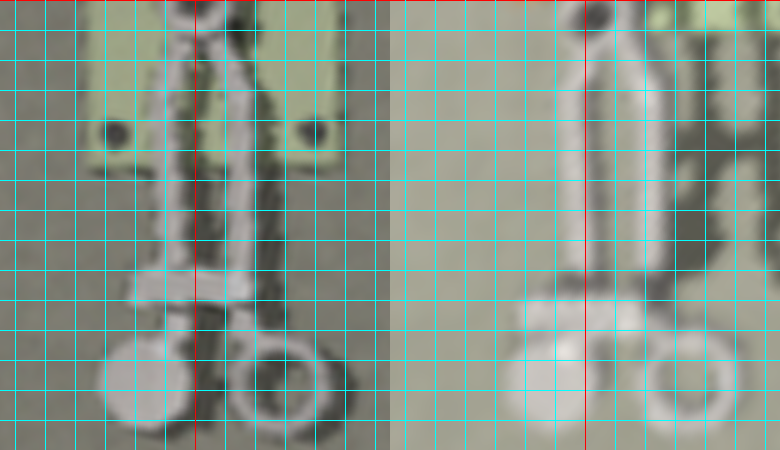

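View pics/rbase.png

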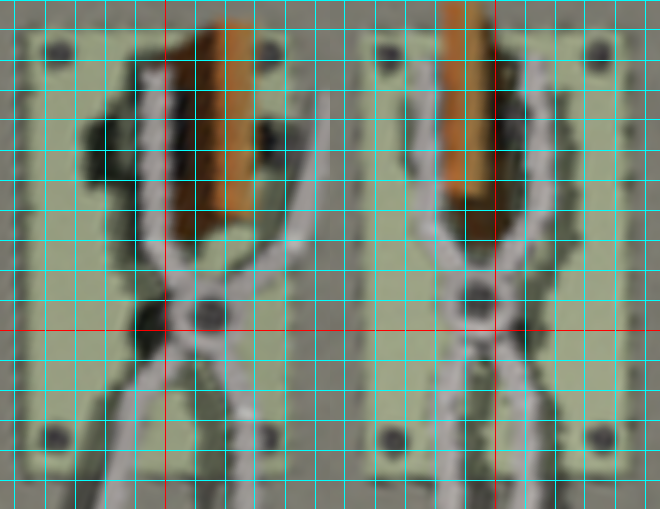

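Call:
{"name": "drive_tool", "arguments": {
  "steps": [
    [-18,-45,0,0,1],
    [-36,-90,0,0,1],
    [-55,-135,0,0,1],
    [-75,-182,0,0,1],
    [-94,-229,0,0,1]
  ],
  "squeeze": 25
}}

```text
clock: 1.1
position: [0.3519, -0.3995, 0.2316]
ee_rot: [0.0, 0.798, -0.603, 0.0]
contact_force: [0.1, -0.3, 0.5]
width: 0.0857
```

Call:
{"name": "drive_tool", "arguments": {
  "steps": [
    [-18,-45,0,0,1],
    [-36,-90,0,-0.02,1],
    [-55,-135,0,-0.02,1],
    [-75,-182,0,-0.02,1],
    [-94,-229,0,-0.02,1]
  ]
}}

```text
clock: 1.6
position: [0.5465, -0.246, 0.2318]
ee_rot: [0.0, 0.804, -0.595, 0.001]
contact_force: [-0.9, -1.0, -0.1]
width: 0.0854
```

```bash
cat >> h.py <<'E'
from scipy.spatial.transform import Rotation as Ro
def toolpts(s,pts):
    q=s["ee_rot"]; R=Ro.from_quat([q[1],q[2],q[3],q[0]]).as_matrix(); return np.array(pts)@R.T+s["position"]
E
python3 - <<'E'
from h import *
for n in ["scene","top"]:
    im=manip.get_image(n); cv2.imwrite(f"pics/{n}1.png",im)
    s=manip.get_state(); w=s["width"]/2
    P=proj(n,toolpts(s,[[w,0,-.013],[-w,0,-.013],[w+.0145,0,-.013],[-w-.0145,0,-.013],[0,0,0],[w,.011,-.013],[w,-.011,-.013],[-w,.011,-.013],[-w,-.011,-.013]]))
    print(n,P.round(1).tolist())
    c=P[4]; x0,y0=int(c[0]-60),int(c[1]-45)
    a=cv2.resize(im[y0:y0+90,x0:x0+120],None,fx=6.5,fy=6.5,interpolation=cv2.INTER_CUBIC)
    for p in P: cv2.circle(a,(int((p[0]-x0+.5)*6.5),int((p[1]-y0+.5)*6.5)),2,(0,0,255),-1)
    cv2.imwrite(f"pics/{n}1c.png",a)
E
```

```text
scene [[151.5, 171.5], [180.0, 156.0], [146.5, 174.2], [184.6, 153.4], [166.8, 167.2], [149.2, 169.1], [153.7, 173.9], [177.6, 153.7], [182.3, 158.2]]
top [[393.4, 203.7], [357.7, 213.8], [399.4, 202.0], [351.6, 215.6], [373.9, 209.4], [395.0, 208.3], [391.8, 199.0], [359.3, 218.5], [356.2, 209.1]]
```

View pics/scene1c.png

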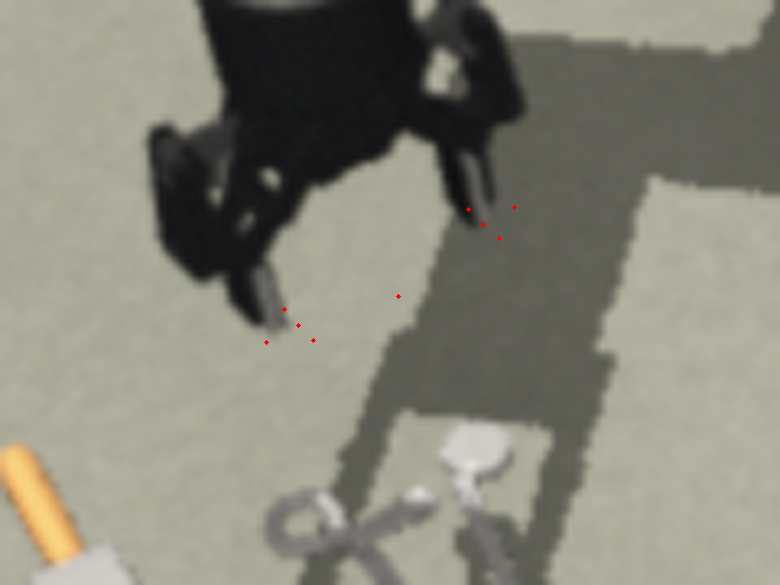

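View pics/top1c.png

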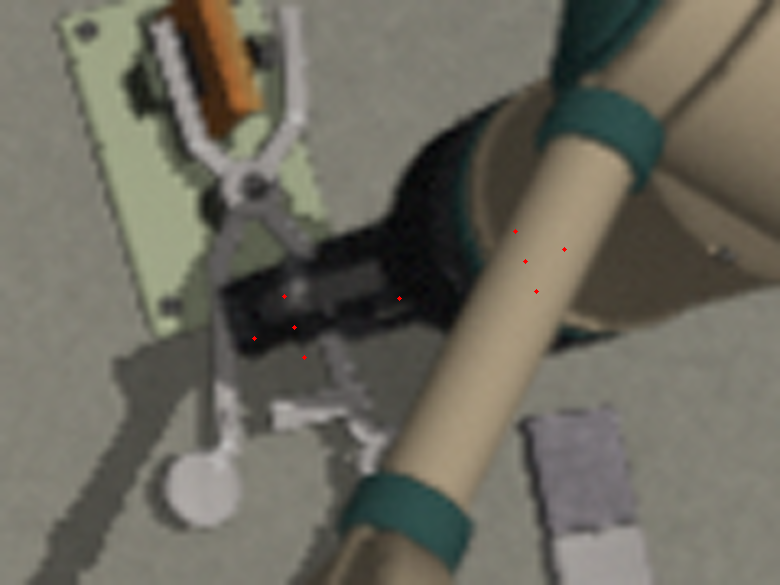

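Call:
{"name": "drive_tool", "arguments": {
  "steps": [
    [-1,0,40,0,1],
    [-1,0,80,0,1],
    [-1,0,115,0,1],
    [-1,0,115,0,1]
  ]
}}

```text
clock: 2.1
position: [0.5459, -0.2404, 0.1114]
ee_rot: [-0.001, 0.806, -0.592, -0.005]
contact_force: [-0.3, 0.2, -0.9]
width: 0.0853
```

```bash
python3 - <<'E'
from h import *
for n in ["scene","top"]:
    im=manip.get_image(n); cv2.imwrite(f"pics/{n}2.png",im)
    s=manip.get_state(); w=s["width"]/2
    P=proj(n,toolpts(s,[[w,0,-.013],[-w,0,-.013],[w+.0145,0,-.013],[-w-.0145,0,-.013],[0,0,0],[w,.011,-.013],[w,-.011,-.013],[-w,.011,-.013],[-w,-.011,-.013]]))
    c=P[4]; x0,y0=int(c[0]-50),int(c[1]-40)
    a=cv2.resize(im[y0:y0+80,x0:x0+100],None,fx=7.5,fy=7.5,interpolation=cv2.INTER_CUBIC)
    for p in P: cv2.circle(a,(int((p[0]-x0+.5)*7.5),int((p[1]-y0+.5)*7.5)),2,(0,0,255),-1)
    cv2.imwrite(f"pics/{n}2c.png",a)
E
```

```text
(no output)
```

View pics/scene2c.png

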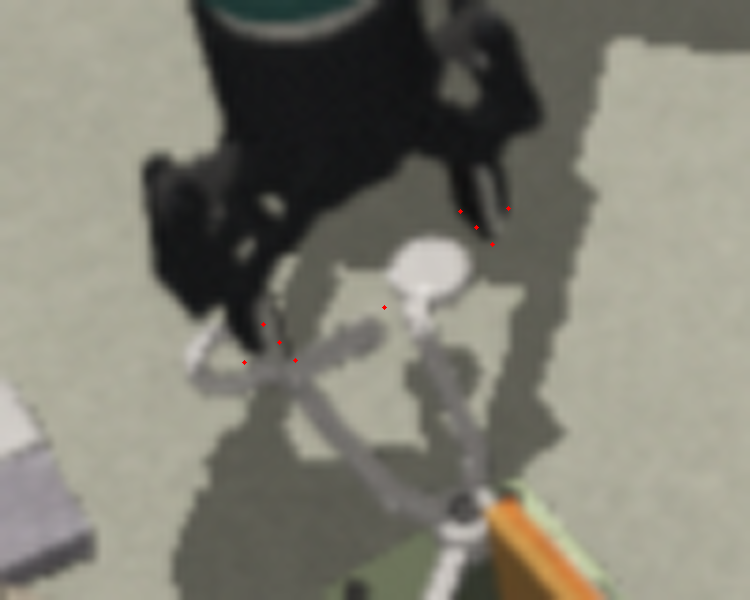

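View pics/top2c.png

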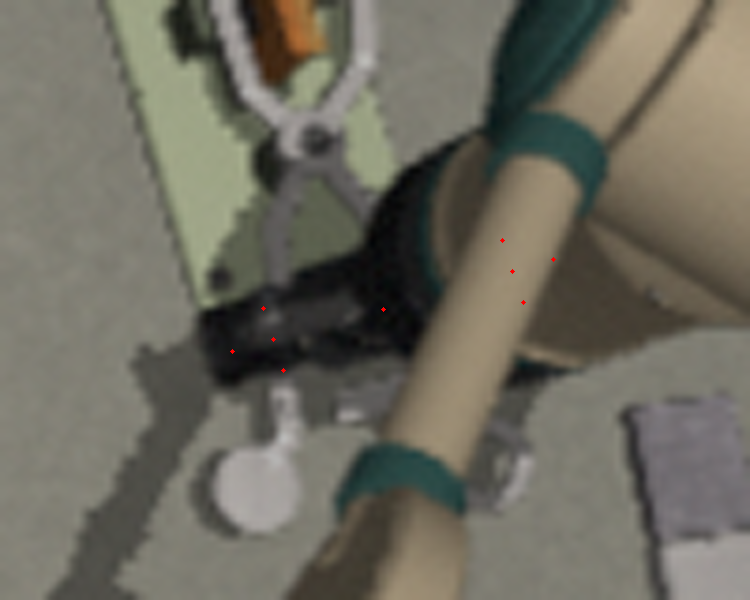

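```bash
python3 - <<'E'
from h import *
s=manip.get_state();print(s["position"],s["ee_rot"],s["qd"].round(3))
for n in ["scene","top"]:
    im=manip.get_image(n); cv2.imwrite(f"pics/{n}3.png",im)
    s=manip.get_state(); w=s["width"]/2
    print(s["position"],s["ee_rot"],s["qd"].round(3))
    P=proj(n,toolpts(s,[[w,0,-.013],[-w,0,-.013],[w+.0145,0,-.013],[-w-.0145,0,-.013],[0,0,0],[w,.011,-.013],[w,-.011,-.013],[-w,.011,-.013],[-w,-.011,-.013]]))
    c=P[4]; x0,y0=int(c[0]-50),int(c[1]-40)
    a=cv2.resize(im[y0:y0+80,x0:x0+100],None,fx=7.5,fy=7.5,interpolation=cv2.INTER_CUBIC)
    for p in P: cv2.circle(a,(int((p[0]-x0+.5)*7.5),int((p[1]-y0+.5)*7.5)),2,(0,0,255),-1)
    cv2.imwrite(f"pics/{n}3c.png",a)
E
```

```text
[ 0.54963453 -0.24257481  0.11656727] [-1.62041938e-03  8.05773539e-01 -5.92221087e-01  7.49830660e-04] [-0.    -0.03  -0.048  0.    -0.004  0.   ]
[ 0.55065324 -0.24313203  0.11790485] [-0.00179225  0.80576498 -0.59222805  0.00235025] [ 0.002 -0.019 -0.024  0.001 -0.004  0.001]
[ 0.55111013 -0.24331947  0.11857895] [-0.00188492  0.8057833  -0.59219926  0.00312452] [ 0.001 -0.01  -0.006  0.002 -0.004  0.   ]
```

View pics/scene3c.png

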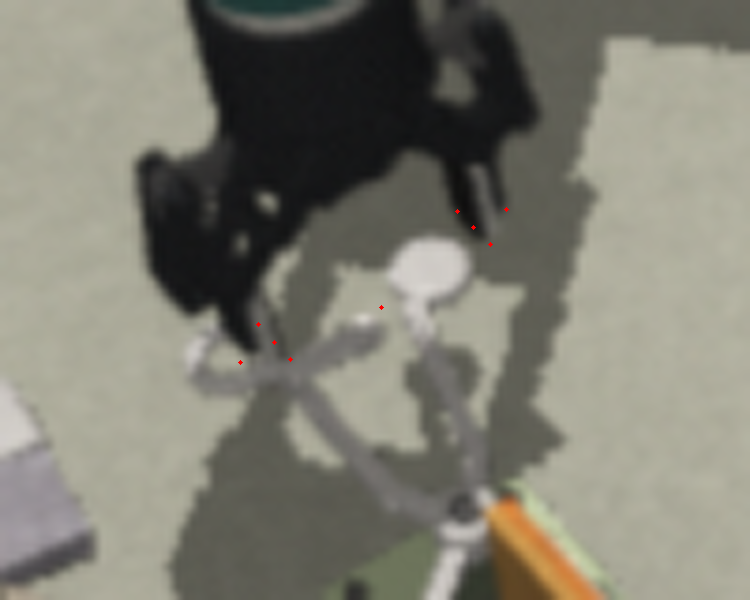

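View pics/top3c.png

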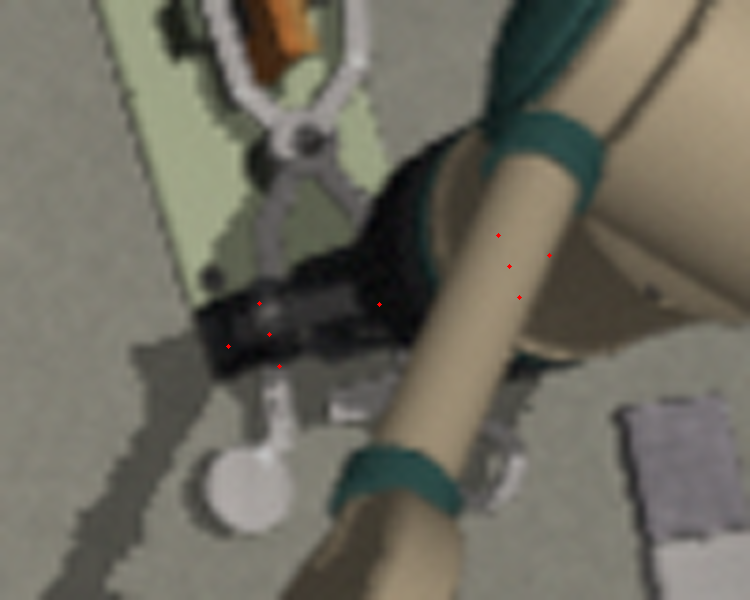

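Call:
{"name": "drive_tool", "arguments": {
  "steps": [
    [0,4,0,0,1],
    [0,4,0,0,1]
  ]
}}

```text
clock: 2.5
position: [0.5479, -0.2455, 0.1207]
ee_rot: [-0.002, 0.806, -0.592, 0.005]
contact_force: [0.2, 0.3, -0.3]
width: 0.0856
```

Call:
{"name": "drive_tool", "arguments": {
  "steps": [
    [0,0,25,0,1],
    [0,0,50,0,1],
    [0,0,70,0,1],
    [0,0,84,0,1],
    [0,0,84,0,1]
  ]
}}

```text
clock: 3.0
position: [0.5476, -0.2452, 0.0355]
ee_rot: [-0.002, 0.806, -0.592, 0.003]
contact_force: [0.1, -0.3, -0.1]
width: 0.0852
```

```bash
python3 - <<'E'
from h import *
for n in ["scene","top"]:
    im=manip.get_image(n); cv2.imwrite(f"pics/{n}4.png",im)
    s=manip.get_state(); w=s["width"]/2
    print(s["position"],s["ee_rot"],s["qd"].round(3))
    P=proj(n,toolpts(s,[[0,0,0]]))
    c=P[0]; x0,y0=int(c[0]-50),int(c[1]-40)
    a=cv2.resize(im[y0:y0+80,x0:x0+100],None,fx=7.5,fy=7.5,interpolation=cv2.INTER_CUBIC)
    cv2.imwrite(f"pics/{n}4c.png",a)
E
```

```text
[ 0.54850095 -0.2456635   0.03669288] [-0.00189089  0.80562801 -0.59240064  0.0046277 ] [ 0.002 -0.02  -0.026  0.001 -0.    -0.   ]
[ 0.54917753 -0.24607477  0.03749433] [-0.00197236  0.80562607 -0.59239483  0.00557721] [ 0.001 -0.012 -0.012  0.    -0.002 -0.   ]
```

View pics/scene4c.png

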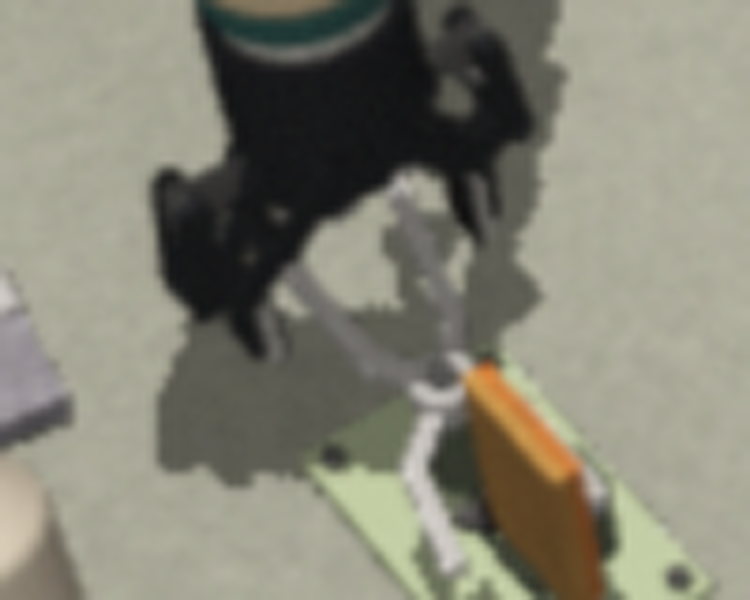

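View pics/top4c.png

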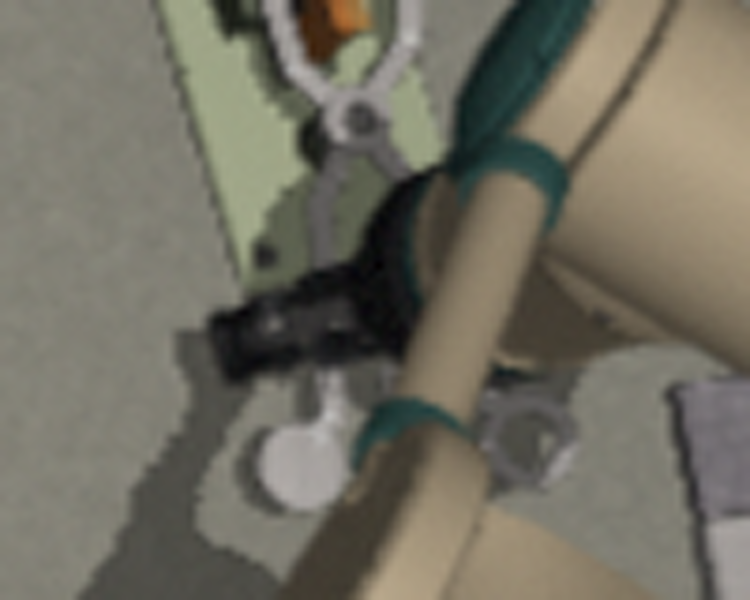

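Call:
{"name": "drive_tool", "arguments": {
  "steps": [
    [3,0,0,0,0.6],
    [6,0,0,0,0.4],
    [8,0,0,0,0.2],
    [8,0,0,0,0.18],
    [8,0,0,0,0.18]
  ],
  "squeeze": 30
}}

```text
clock: 3.6
position: [0.5507, -0.2523, 0.0382]
ee_rot: [-0.003, 0.805, -0.593, 0.004]
contact_force: [-2.5, 5.3, 3.7]
width: 0.0503
```

Call:
{"name": "drive_tool", "arguments": {
  "steps": [
    [0,0,0,0,0.08],
    [0,0,0,0,0.0],
    [0,0,0,0,0.0],
    [0,0,0,0,0.0]
  ]
}}

```text
clock: 4.0
position: [0.5497, -0.2509, 0.0388]
ee_rot: [-0.003, 0.805, -0.593, 0.003]
contact_force: [-2.7, 5.2, 4.2]
width: 0.0434
```

Call:
{"name": "drive_tool", "arguments": {
  "steps": [
    [2,0,0,0,-0.06],
    [3,0,0,0,-0.12],
    [3,0,0,0,-0.12],
    [3,0,0,0,-0.12]
  ]
}}

```text
clock: 4.4
position: [0.55, -0.2533, 0.039]
ee_rot: [-0.003, 0.805, -0.593, 0.002]
contact_force: [-3.3, 4.6, 3.8]
width: 0.0375
```

Call:
{"name": "drive_tool", "arguments": {
  "steps": [
    [1,0,0,0,-0.18],
    [1,0,0,0,-0.2],
    [1,0,0,0,-0.2],
    [1,0,0,0,-0.2]
  ]
}}

```text
clock: 4.8
position: [0.5503, -0.2548, 0.0393]
ee_rot: [-0.003, 0.805, -0.593, 0.002]
contact_force: [-2.5, 2.4, 4.8]
width: 0.0341
```

Call:
{"name": "drive_tool", "arguments": {
  "steps": [
    [0,0,0,0,-0.28],
    [0,0,0,0,-0.36],
    [0,0,0,0,-0.36],
    [0,0,0,0,-0.36]
  ],
  "squeeze": 35
}}

```text
clock: 5.2
position: [0.5511, -0.2573, 0.0399]
ee_rot: [-0.001, 0.806, -0.592, 0.004]
contact_force: [-2.7, -4.0, 2.8]
width: 0.0286
```

```bash
python3 - <<'E'
from h import *
for n in ["scene","top"]:
    im=manip.get_image(n); cv2.imwrite(f"pics/{n}5.png",im)
    s=manip.get_state(); w=s["width"]/2
    print(s["position"],s["contact_force"].round(1),s["width"])
    P=proj(n,toolpts(s,[[0,0,0]]))
    c=P[0]; x0,y0=int(c[0]-50),int(c[1]-40)
    a=cv2.resize(im[y0:y0+80,x0:x0+100],None,fx=7.5,fy=7.5,interpolation=cv2.INTER_CUBIC)
    cv2.imwrite(f"pics/{n}5c.png",a)
E
```

```text
[ 0.55110008 -0.25732912  0.03987526] [-3.  -4.4  3.8] 0.028762764003628573
[ 0.55109899 -0.25731895  0.03988136] [-3.2 -4.4  4. ] 0.02857136524253217
```

View pics/scene5c.png

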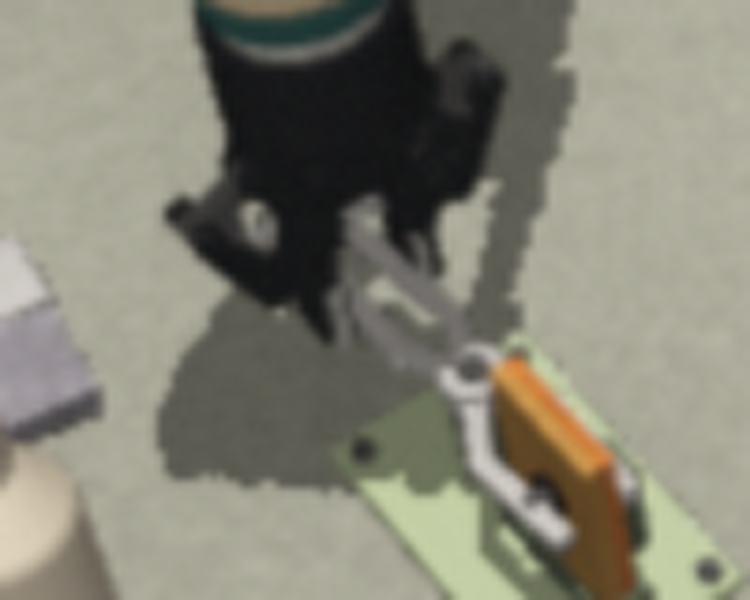

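Call:
{"name": "drive_tool", "arguments": {
  "steps": [
    [0,0,0,0,-0.2],
    [0,0,0,0,0.0],
    [0,0,0,0,0.2],
    [0,0,0,0,0.3],
    [0,0,0,0,0.3]
  ]
}}

```text
clock: 5.8
position: [0.5515, -0.2576, 0.0398]
ee_rot: [-0.001, 0.806, -0.592, 0.005]
contact_force: [-0.1, -0.2, 0.1]
width: 0.0555
```

```bash
python3 - <<'E'
from h import *
for n in ["scene"]:
    im=manip.get_image(n); cv2.imwrite(f"pics/{n}6.png",im)
    s=manip.get_state(); w=s["width"]/2
    print(s["position"],s["contact_force"].round(1),s["width"])
    P=proj(n,toolpts(s,[[0,0,0]]))
    c=P[0]; x0,y0=int(c[0]-50),int(c[1]-40)
    a=cv2.resize(im[y0:y0+80,x0:x0+100],None,fx=7.5,fy=7.5,interpolation=cv2.INTER_CUBIC)
    cv2.imwrite(f"pics/{n}6c.png",a)
E
```

```text
[ 0.55138914 -0.25750491  0.03981659] [-0.2  0.2 -0.5] 0.055400006514984175
```

View pics/scene6c.png

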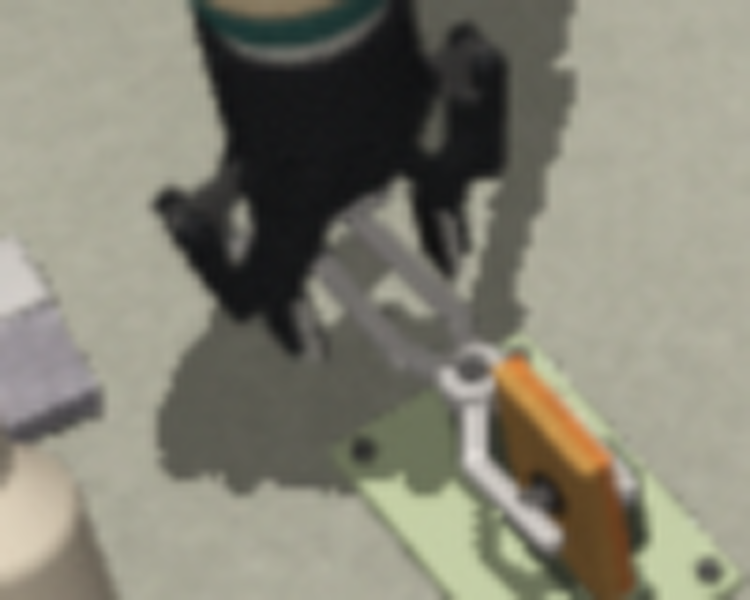

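Call:
{"name": "drive_tool", "arguments": {
  "steps": [
    [0,0,-20,0,0.3],
    [0,0,-60,0,0.3],
    [0,0,-100,0,0.3],
    [0,0,-140,0,0.3],
    [0,0,-150,0,0.3]
  ]
}}

```text
clock: 6.35
position: [0.5525, -0.2585, 0.1952]
ee_rot: [-0.002, 0.806, -0.592, 0.01]
contact_force: [0.7, -0.4, 0.4]
width: 0.055
```

Call:
{"name": "drive_tool", "arguments": {
  "steps": [
    [-43,-5,0,0,0],
    [-86,-9,0,0,-0.5],
    [-129,-14,0,0.03,-1],
    [-172,-18,0,0.06,-1],
    [-215,-23,0,0.09,-1]
  ]
}}

```text
clock: 6.85
position: [0.5091, -0.0449, 0.1921]
ee_rot: [-0.002, 0.778, -0.628, 0.009]
contact_force: [1.6, 0.3, -0.7]
width: 0.0
```

Call:
{"name": "drive_tool", "arguments": {
  "steps": [
    [-43,-1,0,0,-1],
    [-86,-1,10,0,-1],
    [-129,-2,20,0,-1],
    [-172,-3,40,0,-1],
    [-214,-3,50,0,-1]
  ]
}}

```text
clock: 7.35
position: [0.4662, 0.166, 0.138]
ee_rot: [-0.002, 0.778, -0.628, 0.008]
contact_force: [1.2, -0.3, 0.1]
width: -0.0003
```

Call:
{"name": "drive_tool", "arguments": {
  "steps": [
    [0,0,0,0,-1],
    [0,0,0,0,-1]
  ]
}}

```text
clock: 7.55
position: [0.4653, 0.1665, 0.1371]
ee_rot: [-0.001, 0.779, -0.627, 0.008]
contact_force: [0.2, -0.5, 0.2]
width: -0.0002
```

```bash
python3 - <<'E'
from h import *
o=np.array([.5965,.1758]);y=np.radians(12.2)
for n in ["scene","top"]:
    im=manip.get_image(n); cv2.imwrite(f"pics/{n}7.png",im)
    s=manip.get_state(); d=s["position"][:2]-o
    print(s["position"],s["ee_rot"].round(3),s["contact_force"].round(1),"base", (np.cos(y)*d[0]+np.sin(y)*d[1]).round(4),(-np.sin(y)*d[0]+np.cos(y)*d[1]).round(4))
    P=proj(n,toolpts(s,[[0,0,0]])); 
    c=P[0]; x0,y0=int(c[0]-50),int(c[1]-40)
    a=cv2.resize(im[y0:y0+80,x0:x0+100],None,fx=7.5,fy=7.5,interpolation=cv2.INTER_CUBIC)
    cv2.circle(a,(int((c[0]-x0+.5)*7.5),int((c[1]-y0+.5)*7.5)),2,(0,0,255),-1)
    cv2.imwrite(f"pics/{n}7c.png",a)
im=cv2.imread("pics/top7.png");a=im[150:255,300:400]; cv2.imwrite("pics/topF7.png",cv2.resize(a,None,fx=5.5,fy=5.5,interpolation=cv2.INTER_CUBIC))
E
```

```text
[0.46612298 0.16568313 0.1376901 ] [-0.001  0.778 -0.628  0.009] [ 0.5 -0.2 -0.3] base -0.1296 0.0177
[0.46663555 0.16522602 0.13805611] [-0.001  0.778 -0.628  0.009] [ 0.7 -0.6  0.9] base -0.1292 0.0171
```

View pics/scene7c.png

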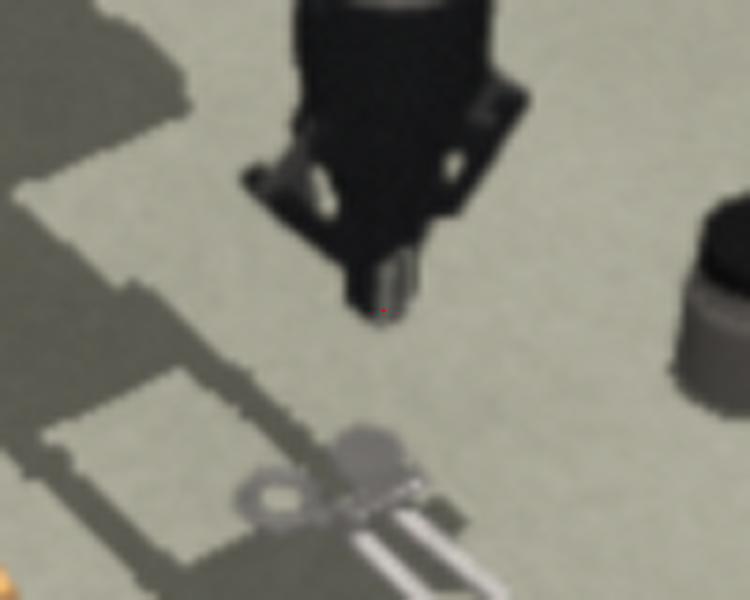

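View pics/top7c.png

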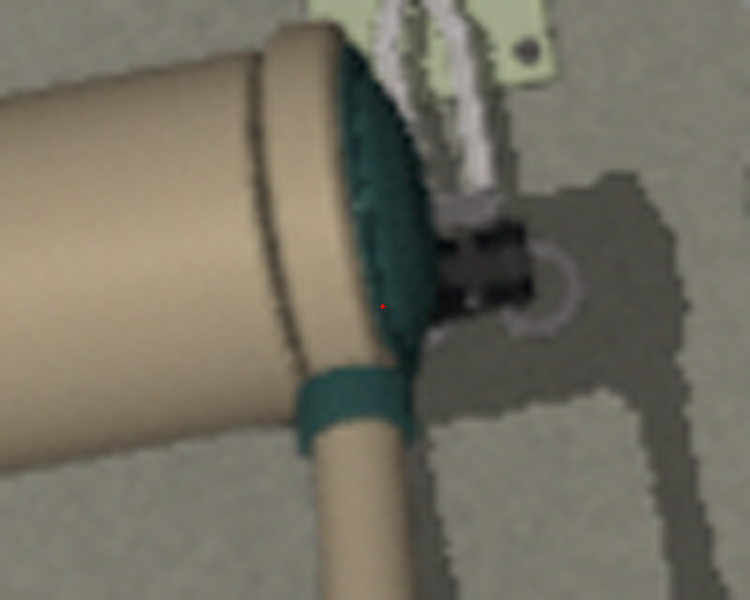

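View pics/topF7.png

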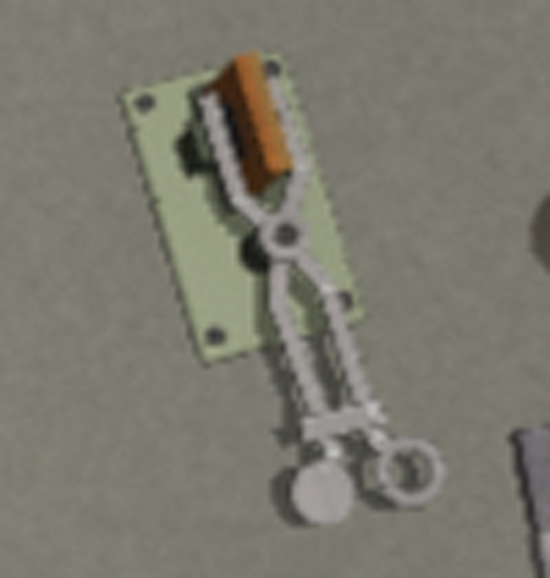

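Call:
{"name": "drive_tool", "arguments": {
  "steps": [
    [2,1,25,0,-1],
    [2,1,50,0,-1],
    [2,1,68,0,-1],
    [2,1,68,0,-1]
  ]
}}

```text
clock: 8.05
position: [0.4661, 0.1605, 0.0684]
ee_rot: [0.0, 0.777, -0.629, 0.008]
contact_force: [-0.1, 0.2, 0.6]
width: 0.0001
```

```bash
python3 - <<'E'
from h import *
o=np.array([.5965,.1758]);y=np.radians(12.2)
for n in ["scene"]:
    im=manip.get_image(n); cv2.imwrite(f"pics/{n}8.png",im)
    s=manip.get_state(); d=s["position"][:2]-o
    print(s["position"],s["ee_rot"].round(3),s["contact_force"].round(1),"base", (np.cos(y)*d[0]+np.sin(y)*d[1]).round(4),(-np.sin(y)*d[0]+np.cos(y)*d[1]).round(4))
    P=proj(n,toolpts(s,[[0,0,0]])); 
    c=P[0]; x0,y0=int(c[0]-50),int(c[1]-40)
    a=cv2.resize(im[y0:y0+80,x0:x0+100],None,fx=7.5,fy=7.5,interpolation=cv2.INTER_CUBIC)
    cv2.imwrite(f"pics/{n}8c.png",a)
E
```

```text
[0.46715494 0.16093133 0.06967398] [-0.001  0.777 -0.629  0.008] [-0.2 -0.1  0.5] base -0.1296 0.0128
```

View pics/scene8c.png

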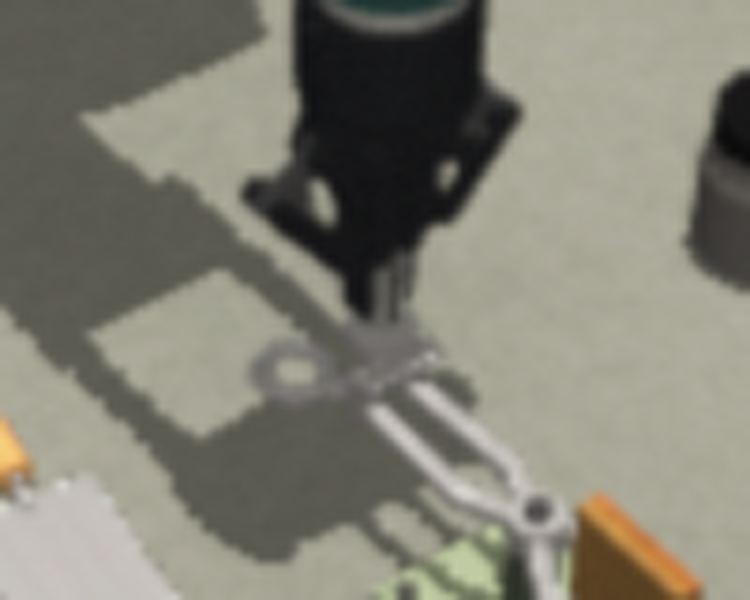

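Call:
{"name": "drive_tool", "arguments": {
  "steps": [
    [-2,0,6,0,-1],
    [-2,0,11,0,-1],
    [-2,0,16,0,-1],
    [-2,0,16,0,-1]
  ]
}}

```text
clock: 8.5
position: [0.4688, 0.1641, 0.0552]
ee_rot: [-0.003, 0.777, -0.63, 0.009]
contact_force: [-0.6, 3.5, 10.0]
width: 0.0002
```

Call:
{"name": "drive_tool", "arguments": {
  "steps": [
    [-7,0,1,0,-1],
    [-14,-1,1,0,-1],
    [-21,-3,1,0,-1],
    [-28,-5,1,0,-1],
    [-34,-7,1,0,-1]
  ]
}}

```text
clock: 9.0
position: [0.4701, 0.1981, 0.0559]
ee_rot: [-0.003, 0.777, -0.629, 0.011]
contact_force: [-0.3, -5.4, 9.4]
width: 0.0001
```

```bash
python3 - <<'E'
from h import *
o=np.array([.5965,.1758]);y=np.radians(12.2)
for n in ["scene"]:
    im=manip.get_image(n); cv2.imwrite(f"pics/{n}9.png",im)
    s=manip.get_state(); d=s["position"][:2]-o
    print(s["position"],s["ee_rot"].round(3),s["contact_force"].round(1),"base", (np.cos(y)*d[0]+np.sin(y)*d[1]).round(4),(-np.sin(y)*d[0]+np.cos(y)*d[1]).round(4))
    P=proj(n,toolpts(s,[[0,0,0]])); 
    c=P[0]; x0,y0=int(c[0]-50),int(c[1]-40)
    a=cv2.resize(im[y0:y0+80,x0:x0+100],None,fx=7.5,fy=7.5,interpolation=cv2.INTER_CUBIC)
    cv2.imwrite(f"pics/{n}9c.png",a)
E
```

```text
[0.47011364 0.1987815  0.05587312] [-0.004  0.777 -0.629  0.011] [-0.1 -3.8  9.6] base -0.1187 0.0492
```

View pics/scene9c.png

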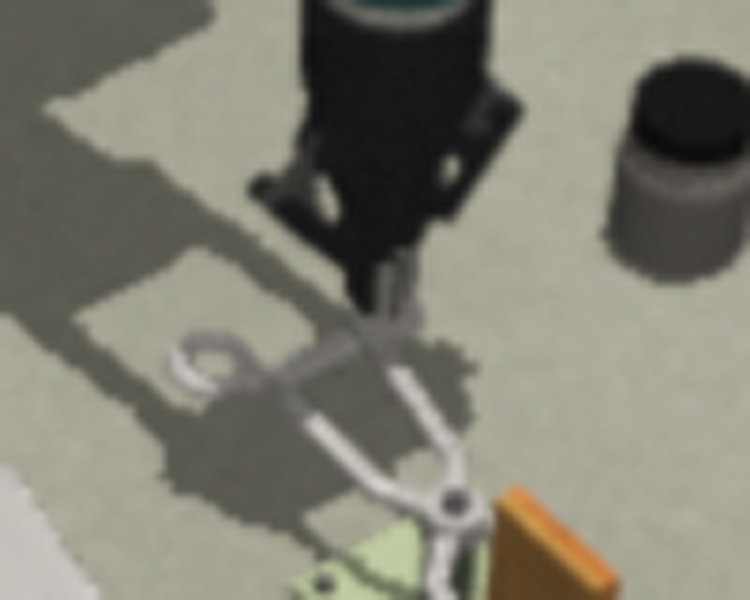

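Released: the handle has swung out. Lift straight and retreat.

Call:
{"name": "drive_tool", "arguments": {
  "steps": [
    [0,0,-10,0,-1],
    [0,0,-25,0,-1],
    [0,0,-60,0,-1],
    [0,0,-100,0,-1],
    [0,0,-130,0,-1]
  ]
}}

```text
clock: 9.55
position: [0.4679, 0.2001, 0.1888]
ee_rot: [-0.005, 0.777, -0.629, 0.012]
contact_force: [0.1, 0.4, -0.6]
width: 0.0
```

Call:
{"name": "drive_tool", "arguments": {
  "steps": [
    [20,40,-5,0,-1],
    [40,80,-10,0,-1],
    [60,120,-10,0,-1],
    [80,160,-10,0,-1],
    [80,160,-10,0,-1]
  ]
}}

```text
clock: 10.05
position: [0.3223, 0.0866, 0.1959]
ee_rot: [-0.004, 0.777, -0.63, 0.011]
contact_force: [0.3, -0.3, -0.5]
width: -0.0004
```

```bash
python3 - <<'E'
from h import *
for n in ["scene","top"]:
    im=manip.get_image(n); cv2.imwrite(f"pics/{n}A.png",cv2.resize(im,(800,600),interpolation=cv2.INTER_CUBIC)); cv2.imwrite(f"pics/{n}Ar.png",im)
s=manip.get_state(); print(s["clock"],s["position"],s["contact_force"].round(1))
im=cv2.imread("pics/topAr.png")
a=np.hstack([im[150:255,160:260],im[150:255,300:400]]); cv2.imwrite("pics/topFC.png",cv2.resize(a,None,fx=4,fy=4,interpolation=cv2.INTER_CUBIC))
E
```

```text
10.15 [0.3279542  0.08840671 0.19695619] [ 0.9 -0.1 -0.1]
```

View pics/sceneA.png

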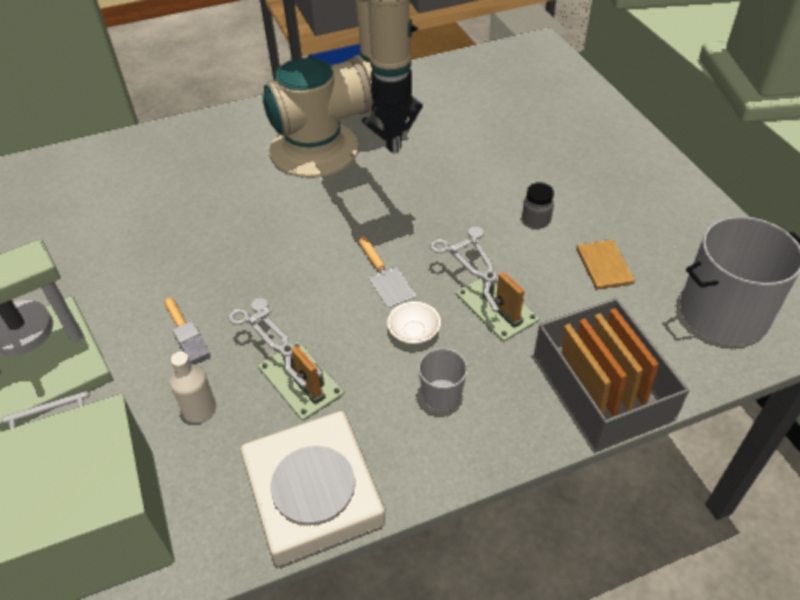

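View pics/topA.png

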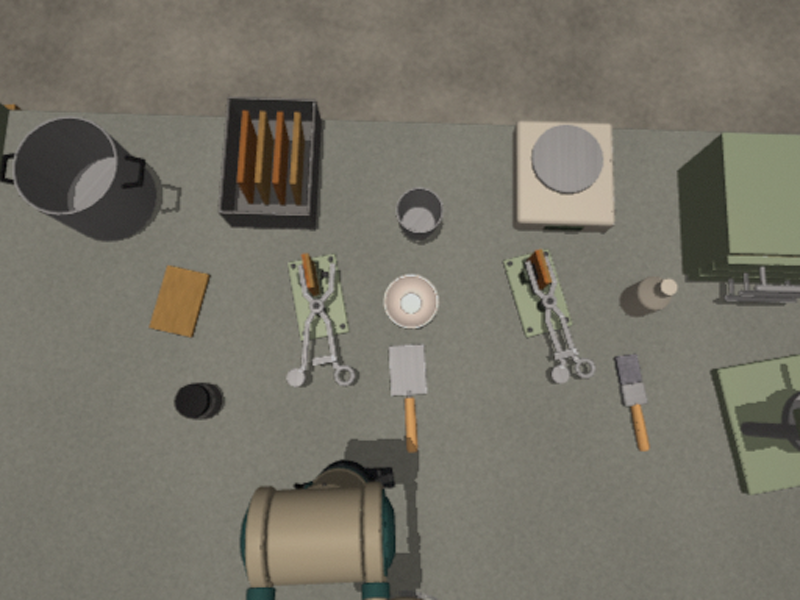

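View pics/topFC.png

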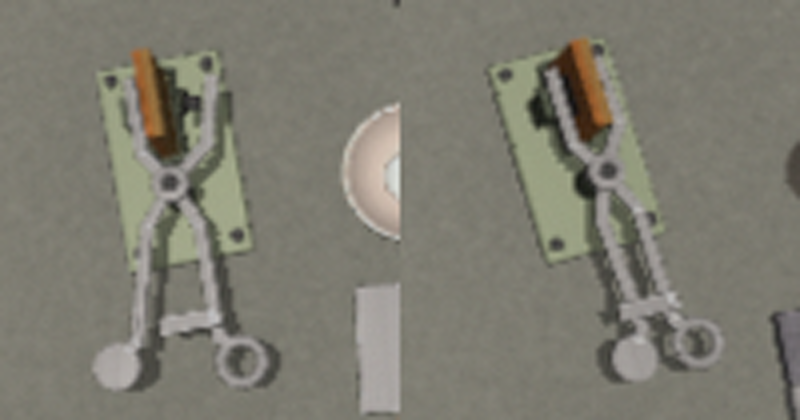

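```bash
python3 -c "
from rig import manip
print(manip.sign_off())"
```

```text
the job is handed in; nothing more can be done
None
```

Both clamps are done in the order asked, and I handed the job in at about 10 s of the 50 s allowed.

- **Fresh clamp:** I squeezed its handles in small steps to a finger opening of 28.6 mm. That is 1.4 mm under the quoted 30 mm stop, probably because the fingers gripped slightly nearer the pivot. After I opened the fingers the force read zero. Later pictures with the arm away show it still locked on its board.
- **Cured clamp:** I pressed the thumb disc down about 8.5 mm with about 10 N, carried it outwards about 33 mm and lifted. The final top picture puts the handles about 37.5° apart, the same as the fresh clamp when it stood open.
- **Final pictures:** Both boards stand in their slots, and by eye the other things are where they were. The arm was about 0.2 m above the table, touching nothing. Contact forces in my readings stayed around 11 N or less.
- **Disagreement:** The two cameras differed by about 6 mm sideways on the clamps, more than the stated 2 mm. I settled it with finger contact on the fresh clamp, and for the cured clamp with pictures of the fingertips.

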